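# Draw the long jar out of the spice rack

## Robot

A 6-joint arm with a two-finger parallel gripper is mounted at the origin on a cart in front of the work surface, level with it; the furniture and walls round the work are solid. World frame = base frame: x ahead of the robot, y to its left, z up, the work surface at z = 0. Lengths are in m, angles in rad, forces in N, time in s.
With the tool pointing down it reaches from about 0.275 to 0.875 m from the base axis. Payload 12.5 kg.
Tool frame: the origin (TCP) lies midway between the tips of the shut fingers; the grasp point (between the pads) lies 19 mm behind it (env.grasp_offset is the distance from the TCP to the grasp point, in m); z points along the fingers, y is the direction in which the jaws open and shut (so a half turn about z gives the same grasp; the last joint's range is limited). The gripper opens to 85 mm and grips with 20 to 120 N. Pads are 22 mm wide; open, the fingers measure 114 mm over their backs; the gripper's body (76 mm by 85 mm) begins 54 mm behind the grasp point. The pads swing forward as they close: fully open they stand 13 mm farther back than shut.
Start: joints at [-1.415, 0.351, 1.652, -0, 1.139, -0.085], TCP at [0.131, -0.534, 0.191] pointing down, gripper open.
Joint ranges: [-2.75, 2.75], [-0.79, 2.1], [0.01, 2.65], [-1.57, 4.71], [0.07, 3.14], [-2.87, 2.87]. Speed limits (rad/s): [2.22, 2.22, 2.79, 3.14, 3.14, 3.14].

## Interface

Orientations are given as [roll, pitch, yaw] about the fixed x, y, z axes, in that order (R = Rz(yaw) Ry(pitch) Rx(roll)).
In Python, from cell import env, eyes gives the robot as it stands.
- The arm moves only by the tool carry_out, never from a script. Its argument "moves" is a list that holds one entry, the list of rows, each a list of 5 numbers: the opening, from 0 (shut) to 1 (fully open), then the shift along the tool's x, y, z in units of 25 mm (1.0 is 25 mm), then the turn about the tool's z in units of 5 degrees (1.0 is 5 degrees). In form: [[[jaw, dx, dy, dz, twist], ...]]. A call has 1 to 5 rows; each row is the pose to reach, as a shift and turn from the pose measured when the call began, along the tool's axes at that moment; what a row does not reach only later rows make up. A row lasts 1/12 s, in which the tool goes at most 41.7 mm and 7.16 degrees, less where a joint would pass 70% of its speed; a pose out of reach is approached as far as the arm can. A call with a gripper value outside its range is refused whole. The fingers move at their own pace and stop on an object; "squeeze" is the grip in N (left out, the last holds). Time passes only in rows, so rows that repeat a pose let the fingers close. It gives the time, the measured TCP pose, the force and the opening at its end, in the units of the state.
- env.get_obs(): the state, without advancing time (a new reading comes with each control period).
- eyes.capture(name): name is "side" or "top"; returns the picture (420x560x3 uint8, red, green, blue); there is no depth.
- eyes.camera_model(name): a dict with "mtx" (3x3 intrinsics, pixels), "eye" and "orientation" of the camera in the world. Camera axes: x right, y down, z forward; pixel columns grow to the right and rows downward; lengths in m; the calibration is good to about 2 mm. A picture is of the moment at which its call begins. camera_model takes no time and is no camera call.
- env.finish_job(): hands the job in, once; it reports no verdict.
The state is a dict: "time": time; "joint_positions": joint angles; "dq": joint speeds; "joint_torque": joint torques, N m; "ee_pos": TCP position; "orientation": TCP orientation; "force": force on the tool from outside, world axes, zero at the start; "ft_torque": the same for the moment, N m; "width": finger opening in m.
Only numpy, scipy, OpenCV 4.12 (cv2) and the standard library are available. Lean on these libraries where they do the work, as an engineer would, in place of code of your own. Each camera call takes 0.05 s, during which the arm holds its last target.

## Task

Three spice jars lie on their sides in the low wooden rack, caps towards you, under its fixed roof. Draw the long jar, the one whose cap sticks out farthest, straight out of the front of its bay, carry it over to the white basket, lower it in and leave it lying flat on the basket's floor; it is glass, so do not drop it in.

Things in the scene. Friction and masses are not known exactly. Their poses are not given: they have to be found in the camera images.
- long_jar_center (a point): Middle of the long jar (dark cap, label), on its axis: a cylinder 105 mm long, 40 mm thick, 0.11 kg, lying level. Its own z runs along the jar to the cap, out of the bay. About 41 mm of the cap end sticks out: pinch it 28 to 38 mm from this point towards the cap. The base is clear after 68 mm of travel. The other two jars, 41 mm thick, stick out only 9 to 23 mm and lie 25 mm beside it.
- rack: Low wooden rack, fixed: 80 mm deep (its x), 204 wide (its y), 66 high. Origin at the centre of its underside; x points to its closed back, the open front faces -x. Three bays at y = -68, 0 and +68 mm, each 50 mm wide, 47 high, 68 deep; bay floor at 11 mm, roof at 58 to 66 mm. Which jar lies in which bay varies.
- basket: Loose white plastic lattice basket, open at the top, 149 mm (its x) by 261 (its y) by 62 high, 0.6 kg; floor and walls 3 mm thick (inside 140 by 250). Origin at the centre of its underside; y is the long direction, which runs roughly away from or towards the robot.

How it is judged:
On the way, in this order (a step that is already met when the one before it is completed fails the run):
1. the long jar is drawn out of the front of the rack (x of long_jar_center in the frame of rack below -0.09 m), for 0.1 s.
2. the jar, still held, is lowered into the basket (z of long_jar_center in the frame of basket below 0.05 m and x of long_jar_center in the frame of basket between -0.07 and 0.07 m and y of long_jar_center in the frame of basket between -0.125 and 0.125 m and contact force between the fingers and long_jar above 0.3 N), for 0.1 s.
At the end, for the whole second after the job is handed in: The long jar lies on the floor of the basket, within 15 degrees of level, its centre inside the basket's walls and less than 38 mm above the basket's underside, at rest and released; the basket stands level (z of long_jar_center in the frame of basket below 0.038 m and x of long_jar_center in the frame of basket between -0.07 and 0.07 m and y of long_jar_center in the frame of basket between -0.125 and 0.125 m and angle between long_jar_center's own z axis and vertical between 1.31 and 1.83 rad and angle between basket's own z axis and vertical below 0.1 rad and linear speed of long_jar below 0.03 m/s); the robot touches nothing.
It also fails if it takes over 42 s, if anything falls off the work surface, if the arm or the gripper's body presses on something with over 40 N, if the wrist force passes 120 N, or if a joint passes its speed limit or range.

## Working session

There is one attempt and no reset: what is moved stays moved. The work goes in short steps, Python scripts to look and compute and a tool call to move; the robot and the scene stay as the last step left them, time stands still between calls to the robot, and variables do not carry over. Pictures are saved under pics/ and viewed, and the job is handed in when it is done.

Besides the shell and the picture viewer there is one more tool, called in YAML: its name, and indented under it one key for each argument. carry_out: Moves the arm, as the interface text tells. Its arguments: {"type":"object","properties":{"moves":{"type":"array","items":{"type":"array","items":{"type":"array","items":{"type":"number"}}}},"squeeze":{"type":"number"}},"required":["moves"]}

```bash
ls; mkdir -p pics; python3 - <<'E'
from cell import env, eyes
import cv2, numpy as np
print(env.get_obs()); print(env.grasp_offset)
for n in("side","top"):
    im=eyes.capture(n); cv2.imwrite(f"pics/{n}0.png",im[:,:,::-1]); print(n,eyes.camera_model(n))
E
```

```text
pics
{'time': 0.0, 'joint_positions': array([-1.41460846e+00,  3.51226821e-01,  1.65242694e+00, -1.58971044e-05,
        1.13908979e+00, -8.46078317e-02]), 'dq': array([ 4.19397862e-05,  2.94475705e-04, -3.66117563e-04,  2.39140332e-04,
       -3.55265901e-04,  1.83940207e-03]), 'joint_torque': array([ 6.94168539e-04, -5.06102157e+01, -2.91403484e+01, -8.16483862e-05,
        4.57957940e-03, -3.57096565e-05]), 'ee_pos': array([ 0.13111926, -0.53375555,  0.19076252]), 'orientation': array([-3.14044466e+00, -8.28788324e-05,  2.40802311e-01]), 'force': array([ 0.05273279, -0.18972069, -0.67524188]), 'ft_torque': array([-0.0385738 , -0.01273132,  0.06818112]), 'width': 0.08571419109589383}
0.0187
side {'mtx': array([[438.79773861,   0.        , 277.57463844],
       [  0.        , 438.79773861, 200.85065868],
       [  0.        ,   0.        ,   1.        ]]), 'eye': array([0.07893587, 0.85116918, 0.40564969]), 'orientation': array([-1.92995059,  0.01210713, -2.61694392])}
top {'mtx': array([[400.68025065,   0.        , 271.44224943],
       [  0.        , 400.68025065, 221.02737035],
       [  0.        ,   0.        ,   1.        ]]), 'eye': array([0.35356934, 0.08180257, 0.87528122]), 'orientation': array([-2.94014965e+00,  5.52201942e-04, -1.43224917e+00])}
```

View pics/side0.png

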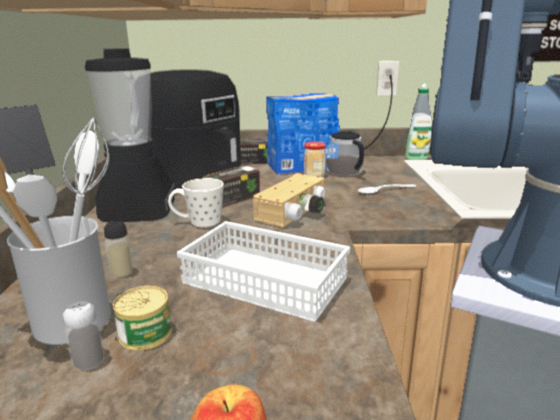

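View pics/top0.png

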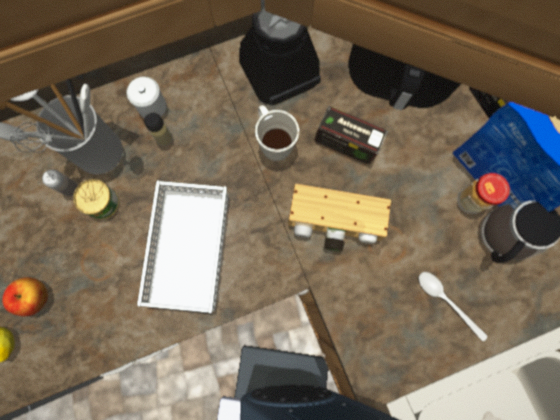

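The top view shows the rack's roof at about (340,210). Its middle jar has the dark cap sticking out farthest, near (335,241). The white basket is at about (185,247). Next I measure the rack, the cap and the basket.

```bash
cat > h.py <<'E'
import numpy as np, cv2
from scipy.spatial.transform import Rotation as R
from cell import env, eyes
def ray(n,px):
    m=eyes.camera_model(n); r=R.from_euler('xyz',m['orientation']).as_matrix()
    p=np.atleast_2d(px).astype(float)
    d=np.c_[p,np.ones(len(p))]@np.linalg.inv(m['mtx']).T@r.T
    return m['eye'],d
def onz(n,px,z):
    e,d=ray(n,px); return e+d*((z-e[2])/d[:,2])[:,None]
def proj(n,P):
    m=eyes.camera_model(n); r=R.from_euler('xyz',m['orientation']).as_matrix()
    c=(np.atleast_2d(P)-m['eye'])@r; q=c@m['mtx'].T; return q[:,:2]/q[:,2:]
def tri(a,b):
    e1,d1=ray('top',a);e2,d2=ray('side',b);d1=d1[0]/np.linalg.norm(d1);d2=d2[0]/np.linalg.norm(d2)
    s=np.linalg.lstsq(np.c_[d1,-d2],e2-e1,rcond=None)[0]
    p,q=e1+s[0]*d1,e2+s[1]*d2; return (p+q)/2,np.linalg.norm(p-q)
E
python3 - <<'E'
from h import *
im=cv2.imread('pics/top0.png'); hsv=cv2.cvtColor(im,cv2.COLOR_BGR2HSV)
m=cv2.inRange(hsv,(15,90,120),(30,255,255)); m[:170]=0;m[260:]=0;m[:,:270]=0;m[:,410:]=0
m=cv2.morphologyEx(m,cv2.MORPH_CLOSE,np.ones((5,5)));m=cv2.morphologyEx(m,cv2.MORPH_OPEN,np.ones((5,5)))
c=max(cv2.findContours(m,0,2)[0],key=cv2.contourArea); b=cv2.boxPoints(cv2.minAreaRect(c)); print('rack',b, cv2.contourArea(c))
print(onz('top',b,.066).round(4)); P=onz('top',b,.066); print(np.linalg.norm(np.diff(P,axis=0),axis=1))
w=cv2.inRange(hsv,(0,0,150),(180,60,255)); w[:170]=0;w[325:]=0;w[:,:125]=0;w[:,240:]=0
w=cv2.morphologyEx(w,cv2.MORPH_OPEN,np.ones((3,3)))
c2=max(cv2.findContours(w,0,2)[0],key=cv2.contourArea); b2=cv2.boxPoints(cv2.minAreaRect(c2)); print('basket',b2)
h=cv2.convexHull(c2); ap=cv2.approxPolyDP(h,6,True)[:,0]; print('quad',ap)
for q in (b2,ap):
  P=onz('top',q,.062); print(P.round(4), np.linalg.norm(np.diff(P,axis=0),axis=1), P.mean(0))
o=im.copy(); cv2.drawContours(o,[c,c2],-1,(0,0,255),1)
cv2.imwrite('pics/o1.png',cv2.resize(o[160:330,120:420],None,fx=2.6,fy=2.6,interpolation=cv2.INTER_CUBIC))
cv2.imwrite('pics/o2.png',cv2.resize(im[170:260,280:400],None,fx=6,fy=6,interpolation=cv2.INTER_CUBIC))
s=cv2.imread('pics/side0.png')
cv2.imwrite('pics/o3.png',cv2.resize(s[160:240,240:340],None,fx=7,fy=7,interpolation=cv2.INTER_CUBIC))
E
```

```text
rack [[268.61124 222.40468]
 [277.40402 163.49315]
 [399.21292 181.67357]
 [390.42014 240.5851 ]] 4996.5
[[ 0.5135  0.1104  0.066 ]
 [ 0.6424  0.1098  0.066 ]
 [ 0.6379 -0.1494  0.066 ]
 [ 0.5103 -0.141   0.066 ]]
[0.12893456 0.2592191  0.12786964]
basket [[136.21606 305.79416]
 [151.02338 177.46422]
 [227.65695 186.30655]
 [212.84964 314.63647]]
quad [[156 181]
 [226 187]
 [211 312]
 [137 305]]
[[0.3107 0.3475 0.062 ]
 [0.5761 0.3709 0.062 ]
 [0.5793 0.207  0.062 ]
 [0.3149 0.1938 0.062 ]] [0.26639359 0.1639892  0.26471372] [0.44525363 0.27980433 0.062     ]
[[0.5699 0.359  0.062 ]
 [0.5773 0.2102 0.062 ]
 [0.3194 0.1983 0.062 ]
 [0.3125 0.3462 0.062 ]] [0.14895481 0.25816889 0.14808061] [0.4447645  0.27842875 0.062     ]
```

View pics/o1.png

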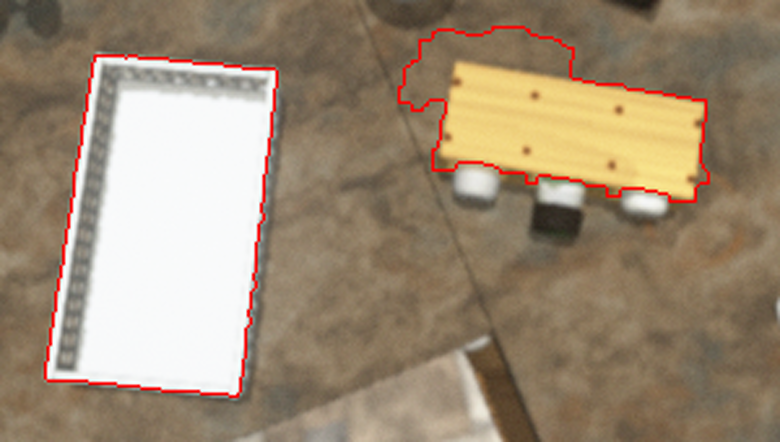

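View pics/o2.png

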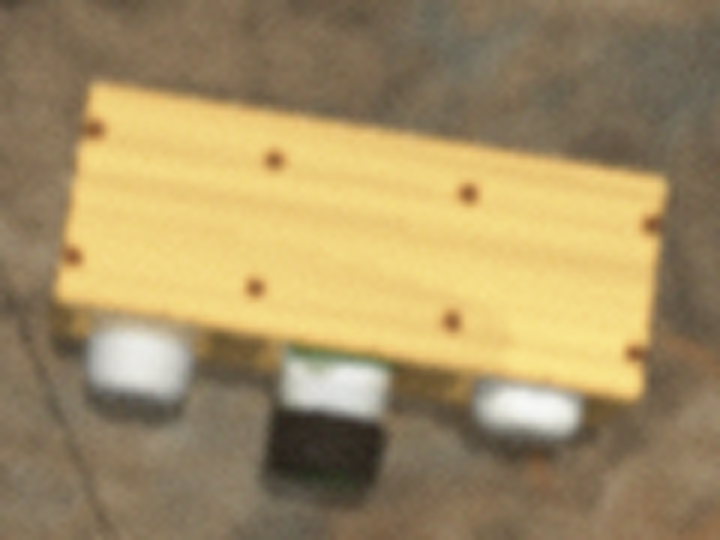

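View pics/o3.png

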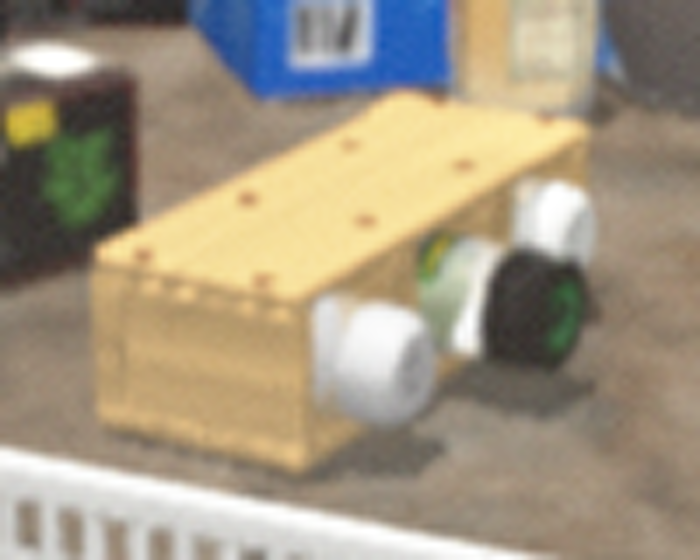

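```bash
python3 - <<'E'
from h import *
def up(p,s,o): return (np.array(p,float)+.5)/s-.5+np.array(o)
q=up([(92,82),(667,177),(642,400),(57,302)],6,(280,170))   # backleft, backright, frontright, frontleft
P=onz('top',q,.066); print(P.round(4)); L=[np.linalg.norm(P[i]-P[(i+1)%4]) for i in range(4)];print(np.round(L,4))
c=P.mean(0); x=(P[0]+P[1]-P[2]-P[3])[:2]; y=(P[0]+P[3]-P[1]-P[2])[:2]
print('centre',c.round(4),'yaw x',np.arctan2(x[1],x[0]),'yaw y-90',np.arctan2(y[1],y[0])-np.pi/2)
s=up([(405,92),(585,128),(300,302),(97,250)],7,(240,160)) # backright, frontright, frontleft, backleft
for a,b in ((q[1],s[0]),(q[2],s[1]),(q[3],s[2]),(q[0],s[3])): print(tri(a,b))
# cap: end corners in top at cap silhouette, axis height .031
for z in (.031,.040,.051):
    k=up([(275,405),(387,412),(262,478),(378,490)],6,(280,170)); K=onz('top',k,z); print(z,K.round(4).tolist())
yaw=np.arctan2(y[1],y[0])-np.pi/2; u=np.array([np.cos(yaw),np.sin(yaw)]);v=np.array([-u[1],u[0]])
for z in (.031,.051):
    K=onz('top',k,z)[:,:2]-c[:2]; print('rack xy',z,(K@np.c_[u,v]).round(4).tolist())
B=onz('top',[[156,181],[226,187],[211,312],[137,305]],.062)
d=(B[0]+B[1]-B[2]-B[3]);print('basket',B.mean(0),np.arctan2(d[1],d[0]))
print(proj('side',[[*B.mean(0)[:2],0.003],*B]))
E
```

```text
[[ 0.6043  0.0674  0.066 ]
 [ 0.5977 -0.1348  0.066 ]
 [ 0.5182 -0.1326  0.066 ]
 [ 0.5245  0.0694  0.066 ]]
[0.2023 0.0796 0.202  0.0798]
centre [ 0.5612 -0.0327  0.066 ] yaw x -0.02631950683763835 yaw y-90 -0.03174332638984523
(array([ 0.59577572, -0.1351165 ,  0.067157  ]), np.float64(0.003427212248228397))
(array([ 0.5184912 , -0.13290498,  0.06468165]), np.float64(1.9892178246174136e-05))
(array([0.52461769, 0.06909827, 0.06334157]), np.float64(0.0010169046879808046))
(array([0.60274664, 0.06680411, 0.06687328]), np.float64(0.002675153536771804))
0.031 [[0.5055, -0.0128, 0.031], [0.5085, -0.0525, 0.031], [0.4789, -0.0111, 0.031], [0.4804, -0.0522, 0.031]]
0.04 [[0.5039, -0.0118, 0.04], [0.5069, -0.051, 0.04], [0.4776, -0.0101, 0.04], [0.479, -0.0507, 0.04]]
0.051 [[0.5019, -0.0105, 0.051], [0.5049, -0.0493, 0.051], [0.476, -0.0089, 0.051], [0.4774, -0.049, 0.051]]
rack xy 0.031 [[-0.0563, 0.0181], [-0.052, -0.0215], [-0.0829, 0.0189], [-0.0802, -0.0221]]
rack xy 0.051 [[-0.0599, 0.0202], [-0.0558, -0.0184], [-0.0859, 0.021], [-0.0833, -0.019]]
basket [0.4447645  0.27842875 0.062     ] 0.04765524632117364
[[263.54209584 279.11063961]
 [175.74252731 252.03190639]
 [224.3311421  221.03346792]
 [348.42748798 246.58039443]
 [315.29815536 287.62389555]]
```

The rack measures 202 x 80 mm at a height of about 0.066 m, which fits the given sizes. The long jar is in the middle bay. Its cap tip is at rack x = -81 mm, so it sticks out 41 mm as stated. The basket is centred at (0.445, 0.278). I'm starting the approach with the jaws only partly open, because the neighbouring jars are close.

```bash
cat >> h.py <<'E'
def togo(p,yaw):
    o=env.get_obs(); r=R.from_euler('xyz',o['orientation']); t=r.apply(np.array(p)-o['ee_pos'],inverse=True)/.025
    rel=(r.inv()*R.from_euler('xyz',[np.pi,0,yaw])).as_rotvec(); print('t',round(o['time'],2),'pos',o['ee_pos'].round(4),'rpy',o['orientation'].round(4),'w',round(o['width'],4),'F',o['force'].round(2)); print('units',t.round(2),'twist',round(np.degrees(rel[2])/5,2),'tilt',rel[:2].round(4))
E
python3 -c "
from h import *
togo([.4977,-.0324,.13],-.029)"
```

```text
t 0.1 pos [ 0.1311 -0.5338  0.1908] rpy [-3.1406e+00 -1.0000e-04  2.4080e-01] w 0.0855 F [-0.24 -0.19 -0.33]
units [ 19.02 -15.98   2.45] twist 3.09 tilt [-0.001   0.0001]
```

carry_out:
  moves:
    - [[0.64,1.25,-1.05,0.1,0.6],[0.64,2.5,-2.1,0.2,1.2],[0.64,3.75,-3.15,0.3,1.8],[0.64,5,-4.2,0.4,2.4],[0.64,6.25,-5.25,0.5,3.1]]

```text
time: 0.52
ee_pos: [0.2521, -0.3672, 0.1782]
orientation: [-3.14, 0.0, -0.033]
force: [-0.0, -1.2, -0.1]
width: 0.0546
```

```bash
python3 -c "
from h import *
togo([.4977,-.0324,.13],-.029)"
```

```text
t 0.52 pos [ 0.2521 -0.3672  0.1782] rpy [-3.1402e+00  3.0000e-04 -3.2700e-02] w 0.0546 F [-0.03 -1.23 -0.08]
units [  9.38 -13.7    1.94] twist -0.04 tilt [-0.0014  0.0003]
```

carry_out:
  moves:
    - [[0.64,0.9,-1.3,0.2,0],[0.64,1.8,-2.6,0.4,0],[0.64,2.7,-3.9,0.6,0],[0.64,3.6,-5.2,0.8,0],[0.64,4.5,-6.5,1,0]]

```text
time: 0.93
ee_pos: [0.3705, -0.2066, 0.1531]
orientation: [-3.14, 0.0, -0.033]
force: [1.3, -0.8, -0.5]
width: 0.0546
```

```bash
python3 -c "
from h import *
togo([.4977,-.0324,.13],-.029)"
```

```text
t 0.93 pos [ 0.3705 -0.2066  0.1531] rpy [-3.1403e+00  3.0000e-04 -3.3000e-02] w 0.0546 F [ 1.3  -0.75 -0.53]
units [ 4.85 -7.13  0.93] twist -0.05 tilt [-0.0013  0.0003]
```

carry_out:
  moves:
    - [[0.64,1.1,-1.6,0.2,0],[0.64,2.1,-3.1,0.4,0],[0.64,3.1,-4.6,0.6,0],[0.64,4.0,-5.9,0.8,-0.05],[0.64,4.85,-7.13,0.93,-0.05]]

```text
time: 1.35
ee_pos: [0.492, -0.0386, 0.1306]
orientation: [-3.14, 0.001, -0.028]
force: [-0.7, -1.0, -0.5]
width: 0.0546
```

```bash
python3 -c "
from h import *
togo([.4977,-.0324,.0123],-.029)
for n in('top','side'):
    im=eyes.capture(n)[:,:,::-1]; 
    im=im[150:280,250:420] if n=='top' else im[120:250,220:380]
    cv2.imwrite(f'pics/{n}1.png',cv2.resize(im,None,fx=4.5,fy=4.5,interpolation=cv2.INTER_CUBIC))
"
```

```text
t 1.35 pos [ 0.492  -0.0386  0.1306] rpy [-3.1403e+00  7.0000e-04 -2.8100e-02] w 0.0546 F [-0.73 -1.02 -0.47]
units [ 0.22 -0.25  4.73] twist 0.01 tilt [-0.0013  0.0007]
```

View pics/top1.png

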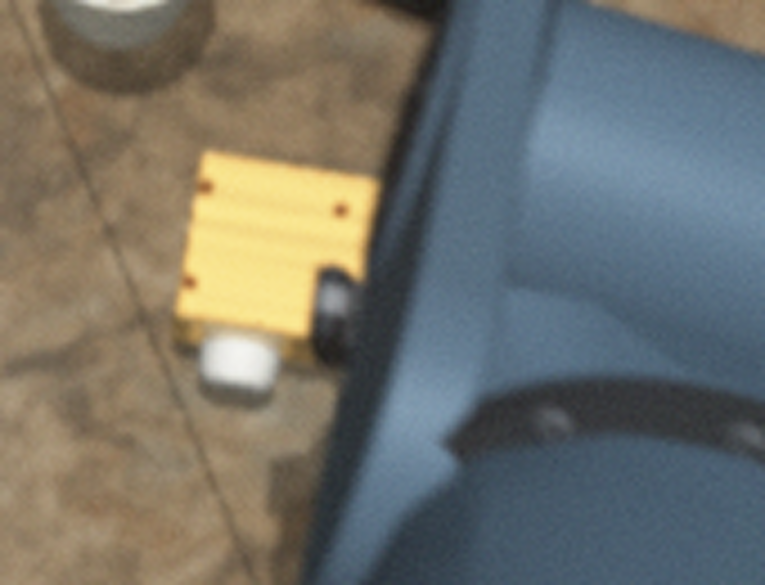

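View pics/side1.png

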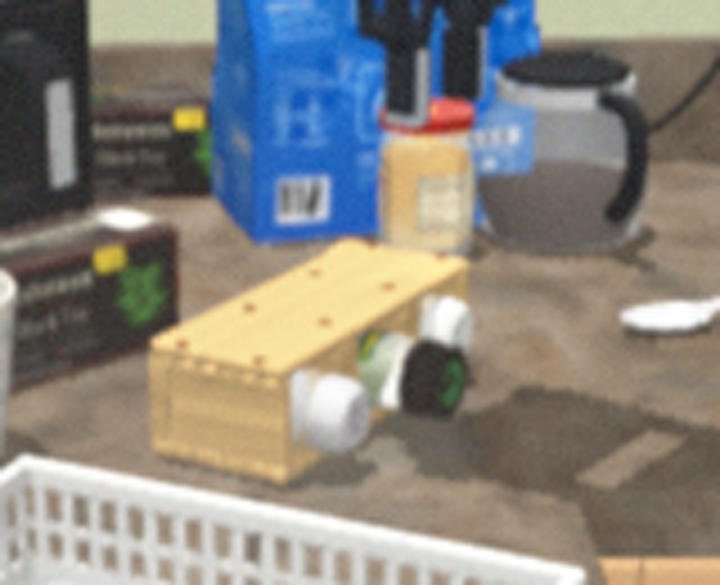

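In the side view the fingers are above the rack front, near crop pixel (430,100), and the path down to the black cap at (435,375) is clear. I'll correct the position sideways, then descend.

carry_out:
  moves:
    - [[0.64,0.22,-0.25,0.3,0],[0.64,0.22,-0.25,0.8,0],[0.64,0.22,-0.25,1.6,0],[0.64,0.22,-0.25,2.3,0],[0.64,0.22,-0.25,2.6,0]]

```text
time: 1.87
ee_pos: [0.4975, -0.0309, 0.063]
orientation: [-3.139, 0.004, -0.025]
force: [0.3, 0.8, -0.5]
width: 0.0549
```

```bash
python3 -c "
from h import *
togo([.4977,-.0324,.010],-.029)
for n in('side',):
    im=eyes.capture(n)[:,:,::-1]; 
    im=im[120:250,220:380]
    cv2.imwrite(f'pics/{n}2.png',cv2.resize(im,None,fx=4.5,fy=4.5,interpolation=cv2.INTER_CUBIC))
"
```

```text
t 1.87 pos [ 0.4975 -0.0309  0.063 ] rpy [-3.1392  0.0035 -0.0251] w 0.0549 F [ 0.33  0.82 -0.47]
units [0.02 0.06 2.12] twist 0.04 tilt [-0.0024  0.0035]
```

View pics/side2.png

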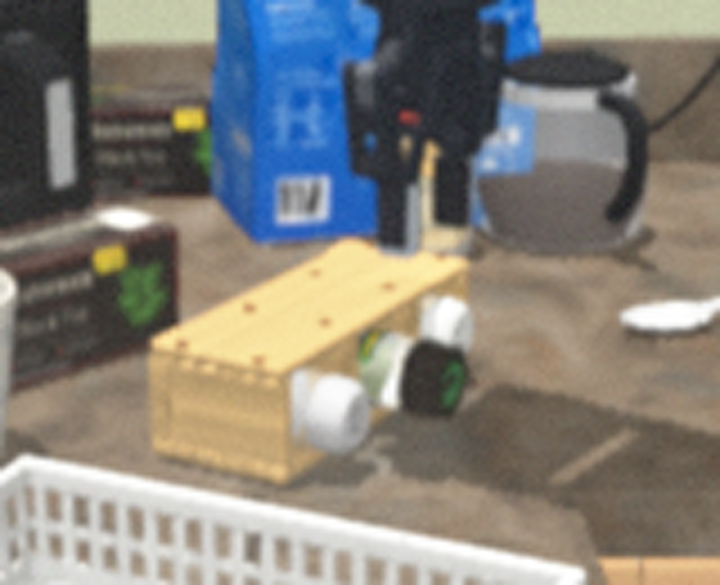

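```bash
python3 -c "
from h import *
P=[[.4975,-.0309,z] for z in (.031,.063,.07,.08,.1)]
print(((proj('side',P)-[220,120])*4.5).round(0))
P=[[.4975,-.0309+s*.027,.070] for s in (-1,1)]
print(((proj('side',P)-[220,120])*4.5).round(0))
im=eyes.capture('top')[:,:,::-1][150:280,250:420]
cv2.imwrite('pics/top2.png',cv2.resize(im,None,fx=4.5,fy=4.5,interpolation=cv2.INTER_CUBIC))
"
```

```text
[[418. 379.]
 [419. 321.]
 [420. 309.]
 [420. 290.]
 [421. 254.]]
[[442. 294.]
 [397. 324.]]
```

View pics/top2.png

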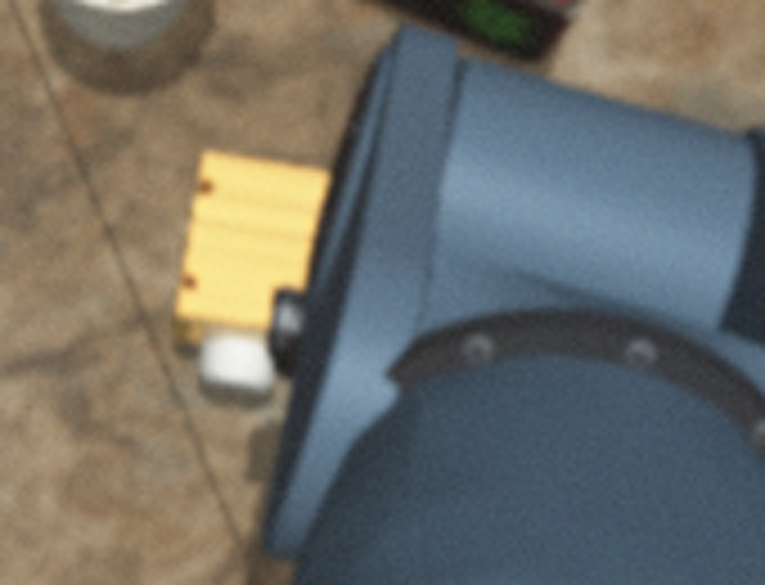

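The finger tips appear about 75 crop pixels higher than the TCP reading projects to, so I'm cross-checking before descending.

```bash
python3 -c "
from h import *
for a in ((272,320),(280,330),(285,300)):
  for b in ((346,70),(350,110),(352,160)):
    p,e=tri(np.array(a)/4.5+[250,150],np.array(b)/4.5+[220,120]); print(a,b,p.round(3),e.round(4))
im=cv2.imread('pics/side2.png')
s=eyes.capture('side')[:,:,::-1]
cv2.imwrite('pics/side3.png',cv2.resize(s[0:230,220:440],None,fx=2.6,fy=2.6,interpolation=cv2.INTER_CUBIC))
cv2.imwrite('pics/side3z.png',cv2.resize(s[110:190,280:350],None,fx=7,fy=7,interpolation=cv2.INTER_CUBIC))
cv2.imwrite('pics/top3.png',eyes.capture('top')[:,:,::-1])
print(env.get_obs())
"
```

```text
(272, 320) (346, 70) [0.501 0.037 0.208] 0.008
(272, 320) (350, 110) [0.503 0.035 0.188] 0.0029
(272, 320) (352, 160) [0.506 0.032 0.163] 0.0021
(280, 330) (346, 70) [0.5   0.034 0.207] 0.0125
(280, 330) (350, 110) [0.502 0.032 0.188] 0.0076
(280, 330) (352, 160) [0.505 0.029 0.162] 0.0027
(285, 300) (346, 70) [0.507 0.032 0.207] 0.0022
(285, 300) (350, 110) [0.509 0.029 0.187] 0.003
(285, 300) (352, 160) [0.512 0.026 0.162] 0.0083
{'time': 2.0667, 'joint_positions': array([-0.1561789 ,  0.43798074,  1.88655291,  0.00270773,  0.8172654 ,
        1.43743245]), 'dq': array([ 0.00326868, -0.01400053, -0.00757426, -0.0002145 , -0.00015368,
        0.00199172]), 'joint_torque': array([-5.16836427e-02, -4.74385679e+01, -2.16363108e+01,  3.71732298e-03,
       -2.69012572e-02, -2.65110948e-04]), 'ee_pos': array([ 0.49923492, -0.03092772,  0.06581191]), 'orientation': array([-3.13960819e+00, -5.61446044e-05, -2.46679616e-02]), 'force': array([ 0.78656549, -0.48983787, -0.27364026]), 'ft_torque': array([-0.03758334, -0.01782181, -0.0125817 ]), 'width': 0.05459111245174643}
```

View pics/side3.png

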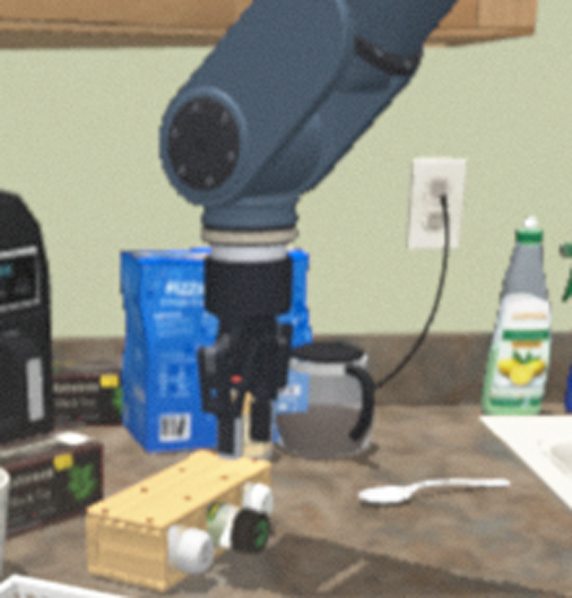

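View pics/side3z.png

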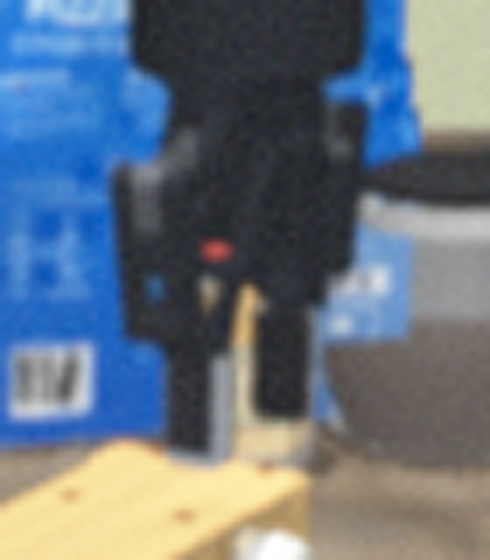

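View pics/top3.png

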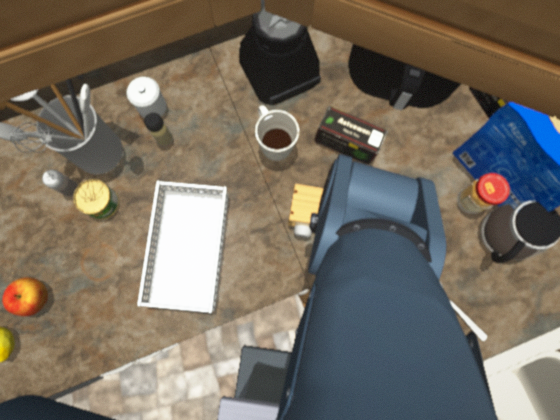

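```bash
python3 -c "
from h import *
e,d=ray('side',[(307,175.7),(320.7,169.3)])
for dd,yy in zip(d,(.004,-.066)):
  for o in (-.02,0,.02):
    print(e+dd*((yy+o-e[1])/dd[1]))
togo([.4977,-.0324,.010],-.029)
print(eyes.camera_model('side')['eye'])
"
```

```text
[ 0.50684792 -0.016       0.1043707 ]
[0.49697875 0.004      0.11131926]
[0.48710958 0.024      0.11826782]
[ 0.5045888  -0.086       0.10165578]
[ 0.495505   -0.066       0.10814327]
[ 0.48642119 -0.046       0.11463077]
t 2.07 pos [ 0.4992 -0.0309  0.0658] rpy [-3.1396e+00 -1.0000e-04 -2.4700e-02] w 0.0546 F [ 0.79 -0.49 -0.27]
units [-0.06  0.06  2.23] twist 0.05 tilt [-0.002  -0.0001]
[0.07893587 0.85116918 0.40564969]
```

Both tips come out at x ≈ 0.496, which agrees sideways, but at z ≈ 0.11 against the reported 0.066. The reported grasp height is safe under either reading, so I'll descend that far, watch the force and look again.

carry_out:
  moves:
    - [[0.64,-0.06,0.06,0.4,0.05],[0.64,-0.06,0.06,0.8,0.05],[0.64,-0.06,0.06,1.2,0.05],[0.64,-0.06,0.06,1.5,0.05],[0.64,-0.06,0.06,1.6,0.05]]

```text
time: 2.48
ee_pos: [0.4969, -0.0322, 0.0243]
orientation: [-3.139, 0.002, -0.029]
force: [0.2, 0.6, -0.2]
width: 0.0544
```

```bash
python3 -c "
from h import *
togo([.4977,-.0324,.010],-.029)
s=eyes.capture('side')[:,:,::-1]
cv2.imwrite('pics/side4.png',cv2.resize(s[110:220,260:350],None,fx=6,fy=6,interpolation=cv2.INTER_CUBIC))
print(((proj('side',[[.4977,-.0324,.0258],[.4977,-.0324,.0678]])-[260,110])*6))
"
```

```text
t 2.48 pos [ 0.4969 -0.0322  0.0243] rpy [-3.1394e+00  2.0000e-03 -2.9000e-02] w 0.0544 F [ 0.21  0.57 -0.22]
units [0.03 0.01 0.57] twist -0.0 tilt [-0.0022  0.002 ]
[[318.84702937 575.73060698]
 [320.60434529 475.73963582]]
```

View pics/side4.png

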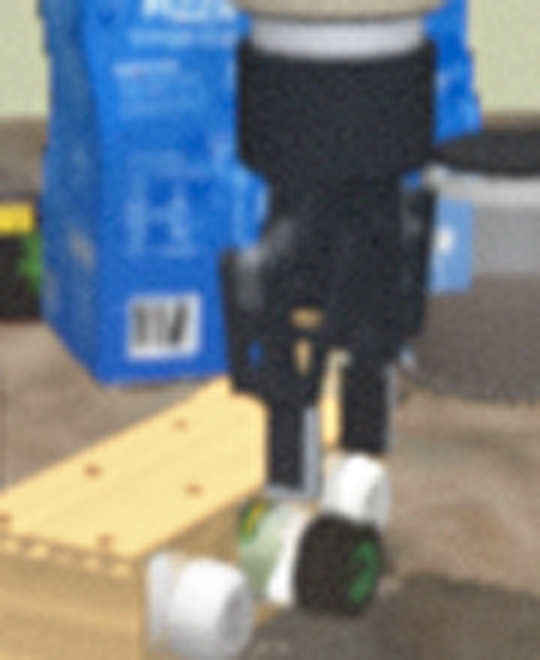

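```bash
python3 -c "
from h import *
for z in (.0255,.065,.07):
  for ys in ((-.005,.0095),(-.0595,-.074)):
    P=[[x,y,z] for x in (.486,.508) for y in ys]
    print(z,ys,((proj('side',P)-[260,110])*6).round(0).tolist())
togo([.4977,-.0324,.010],-.029)
"
```

```text
0.0255 (-0.005, 0.0095) [[315.0, 604.0], [299.0, 617.0], [264.0, 594.0], [247.0, 607.0]]
0.0255 (-0.0595, -0.074) [[374.0, 560.0], [389.0, 549.0], [325.0, 551.0], [340.0, 540.0]]
0.065 (-0.005, 0.0095) [[317.0, 508.0], [300.0, 520.0], [265.0, 499.0], [248.0, 510.0]]
0.065 (-0.0595, -0.074) [[377.0, 467.0], [392.0, 457.0], [327.0, 459.0], [342.0, 449.0]]
0.07 (-0.005, 0.0095) [[317.0, 496.0], [300.0, 507.0], [266.0, 487.0], [248.0, 498.0]]
0.07 (-0.0595, -0.074) [[377.0, 455.0], [392.0, 445.0], [327.0, 447.0], [342.0, 437.0]]
t 2.53 pos [ 0.497  -0.0322  0.0244] rpy [-3.1393e+00  1.9000e-03 -2.9000e-02] w 0.0545 F [-0.74  0.05 -0.3 ]
units [0.03 0.01 0.58] twist 0.0 tilt [-0.0022  0.0019]
```

The image confirms it. The tips are at z ≈ 0.069, just above the cap, while the TCP reads 0.024, and sideways they match within about 2 mm. So the reported TCP sits about 40 mm below the visible finger tips. I'll go on down in small steps, guided by the images and the force.

carry_out:
  moves:
    - [[0.64,0.03,0.01,0.25,0],[0.64,0.03,0.01,0.5,0],[0.64,0.03,0.01,0.7,0],[0.64,0.03,0.01,0.8,0],[0.64,0.03,0.01,0.8,0]]

```text
time: 2.95
ee_pos: [0.4974, -0.0323, 0.0038]
orientation: [-3.139, 0.003, -0.029]
force: [0.4, 0.2, 0.2]
width: 0.0548
```

```bash
python3 -c "
from h import *
togo([.4977,-.0324,-.03],-.029)
s=eyes.capture('side')[:,:,::-1]
cv2.imwrite('pics/side5.png',cv2.resize(s[110:220,260:350],None,fx=6,fy=6,interpolation=cv2.INTER_CUBIC))
"
```

```text
t 2.95 pos [ 0.4974 -0.0323  0.0038] rpy [-3.1393e+00  2.9000e-03 -2.8900e-02] w 0.0548 F [0.37 0.24 0.24]
units [0.02 0.   1.35] twist 0.0 tilt [-0.0023  0.0029]
```

View pics/side5.png

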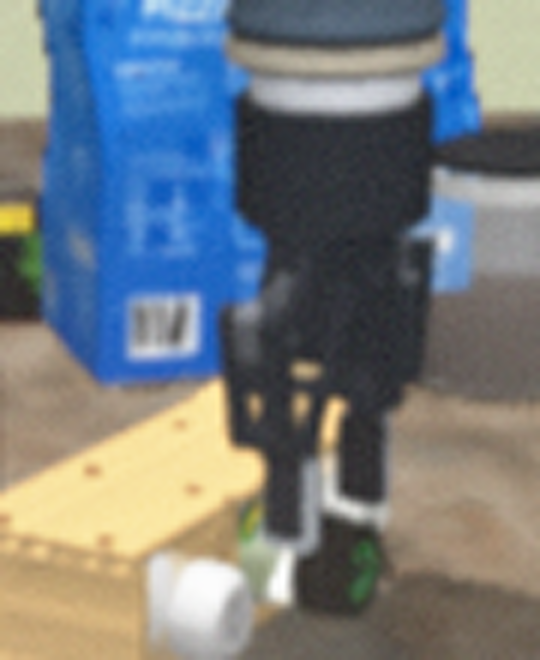

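```bash
python3 -c "
from h import *
for px in ((365,570),(378,570),(300,560)):
  e,d=ray('side',[(260+px[0]/6,110+px[1]/6)]); d=d[0]
  for yy in (-.031,-.011): print(px,yy,e+d*((yy-e[1])/d[1]))
  print(onz('side',[(260+px[0]/6,110+px[1]/6)],.031))
print((proj('side',[[.4795,-.031,.031],[.507,-.032,.031],[.4977,-.032,.031]])-[260,110])*6)
"
```

```text
(365, 570) -0.031 [ 0.47712361 -0.031       0.03248197]
(365, 570) -0.011 [ 0.46809614 -0.011       0.0409422 ]
[[ 0.47870494 -0.03450337  0.031     ]]
(378, 570) -0.031 [ 0.47157613 -0.031       0.03349726]
(378, 570) -0.011 [ 0.46267443 -0.011       0.04193447]
[[ 0.47421086 -0.03691963  0.031     ]]
(300, 560) -0.031 [ 0.50541512 -0.031       0.03156313]
(300, 560) -0.011 [ 0.49574624 -0.011       0.04004419]
[[ 0.50605712 -0.03232797  0.031     ]]
[[359.39594707 572.48705949]
 [297.50315282 559.8589143 ]
 [318.62251748 563.82268733]]
```

```bash
python3 -c "
from h import *
def up(p,s,o): return (np.array(p,float)+.5)/s-.5+np.array(o)
c=np.array([.5612,-.0327]);yaw=-.029;u=np.array([np.cos(yaw),np.sin(yaw)]);v=np.array([-u[1],u[0]])
for nm,k in (('L',[(88,385),(188,390)]),('R',[(475,425),(580,432)])):
  K=onz('top',up(k,6,(280,170)),.036)[:,:2]-c; print(nm,(K@np.c_[u,v]).round(4))
# knuckle: side5 lower-outer corner (228,445): which x,y if z known
for px in ((228,445),(235,440),(262,450),(420,400)):
  e,d=ray('side',[(260+px[0]/6,110+px[1]/6)]);d=d[0]
  print(px,[(e+d*((xx-e[0])/d[0])).round(4).tolist() for xx in (.486,.497,.508)])
"
```

```text
L [[-0.0611  0.0851]
 [-0.0569  0.0499]]
R [[-0.0525 -0.0517]
 [-0.0488 -0.0885]]
(228, 445) [[0.486, 0.0687, 0.112], [0.497, 0.0475, 0.1041], [0.508, 0.0264, 0.0962]]
(235, 440) [[0.486, 0.0633, 0.1123], [0.497, 0.042, 0.1044], [0.508, 0.0208, 0.0965]]
(262, 450) [[0.486, 0.042, 0.1023], [0.497, 0.0202, 0.0941], [0.508, -0.0017, 0.0859]]
(420, 400) [[0.486, -0.101, 0.0815], [0.497, -0.1267, 0.0728], [0.508, -0.1524, 0.064]]
```

Both views put the cap end at x ≈ 0.479. The left neighbour sticks out about 21 mm, so I'll grip 37 mm from the jar's centre for clearance. I'm descending another 20 mm.

carry_out:
  moves:
    - [[0.64,-0.14,0,0.1,0],[0.64,-0.14,0,0.3,0],[0.64,-0.14,0,0.55,0],[0.64,-0.14,0,0.75,0],[0.64,-0.14,0,0.8,0]]

```text
time: 3.42
ee_pos: [0.4935, -0.0322, -0.0168]
orientation: [-3.139, 0.004, -0.029]
force: [0.2, -0.3, -0.3]
width: 0.0547
```

```bash
python3 -c "
from h import *
togo([.494,-.0322,-.029],-.029)
s=eyes.capture('side')[:,:,::-1]
cv2.imwrite('pics/side6.png',cv2.resize(s[110:220,260:350],None,fx=6,fy=6,interpolation=cv2.INTER_CUBIC))
"
```

```text
t 3.42 pos [ 0.4935 -0.0322 -0.0168] rpy [-3.1391  0.0036 -0.029 ] w 0.0547 F [ 0.17 -0.3  -0.29]
units [0.02 0.   0.49] twist 0.0 tilt [-0.0025  0.0036]
```

View pics/side6.png

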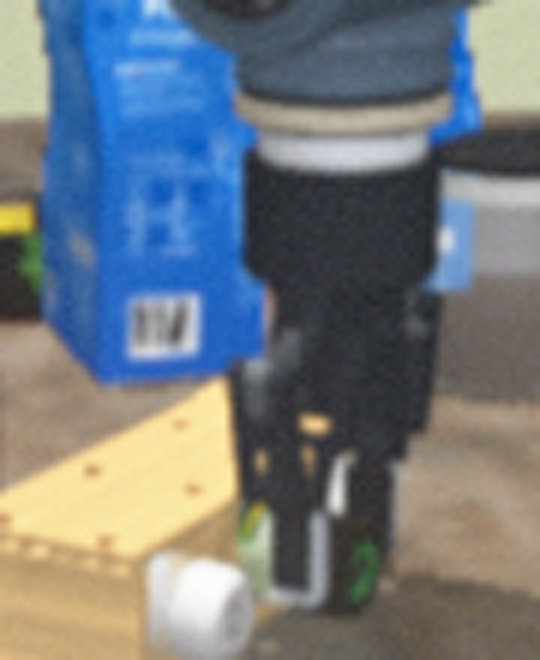

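The TCP reads -17 mm with no contact force, so the height offset is real. The left tip is at (300,600), beside the lower half of the cap. Another 12 mm down, then I close.

carry_out:
  moves:
    - [[0.64,0,0,0.15,0],[0.64,0,0,0.3,0],[0.64,0,0,0.42,0],[0.64,0,0,0.48,0],[0.64,0,0,0.48,0]]

```text
time: 3.88
ee_pos: [0.4933, -0.0321, -0.029]
orientation: [-3.139, 0.004, -0.029]
force: [1.2, 1.3, -0.6]
width: 0.0547
```

```bash
python3 -c "
from h import *
togo([.494,-.0322,-.029],-.029)
s=eyes.capture('side')[:,:,::-1]
cv2.imwrite('pics/side7.png',cv2.resize(s[110:220,260:350],None,fx=6,fy=6,interpolation=cv2.INTER_CUBIC))
"
```

```text
t 3.88 pos [ 0.4933 -0.0321 -0.029 ] rpy [-3.1391  0.0041 -0.029 ] w 0.0547 F [ 1.23  1.34 -0.63]
units [0.03 0.   0.  ] twist 0.0 tilt [-0.0025  0.0041]
```

View pics/side7.png

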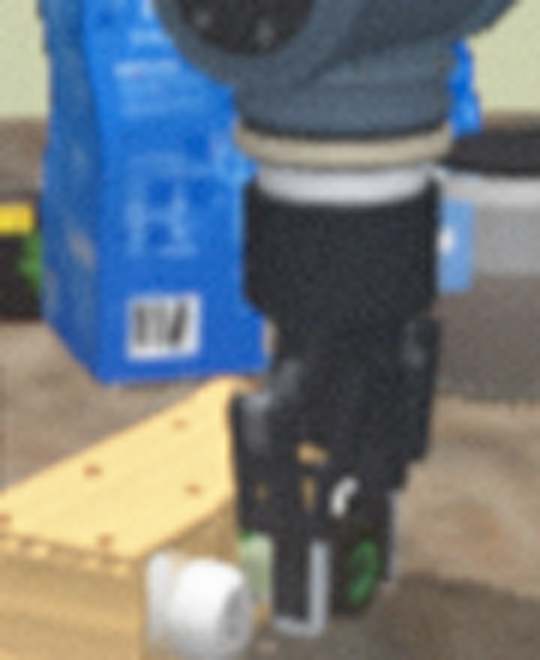

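The left tip is at about (300,632), or z ≈ 13 mm, so the pads are centred on the jar's axis. Closing now.

carry_out:
  moves:
    - [[0.4,0,0,0,0],[0.3,0,0,0,0],[0.3,0,0,0,0],[0.3,0,0,0,0],[0.3,0,0,0,0]]
  squeeze: 40

```text
time: 4.35
ee_pos: [0.4936, -0.0321, -0.0286]
orientation: [-3.139, 0.004, -0.029]
force: [0.6, 0.1, 0.9]
width: 0.0394
```

carry_out:
  moves:
    - [[0.3,0,0,0,0],[0.3,0,0,0,0],[0.3,0,0,0,0]]

```text
time: 4.6
ee_pos: [0.4936, -0.0321, -0.0286]
orientation: [-3.139, 0.004, -0.029]
force: [-0.8, 0.5, 1.9]
width: 0.0396
```

The fingers stopped at 39.5 mm, which is the jar's thickness. Now I draw it straight out.

carry_out:
  moves:
    - [[0.3,-0.2,0,-0.03,0],[0.3,-0.5,0,-0.04,0],[0.3,-0.9,0,-0.04,0],[0.3,-1.3,0,-0.04,0],[0.3,-1.6,0,-0.04,0]]

```text
time: 5.02
ee_pos: [0.4519, -0.0308, -0.0276]
orientation: [-3.139, 0.005, -0.029]
force: [0.4, -0.5, -0.6]
width: 0.0395
```

```bash
python3 -c "
from h import *
togo([.404,-.0295,-.0276],-.029)
s=eyes.capture('side')[:,:,::-1]
cv2.imwrite('pics/side8.png',cv2.resize(s[110:240,240:370],None,fx=4.5,fy=4.5,interpolation=cv2.INTER_CUBIC))
"
```

```text
t 5.02 pos [ 0.4519 -0.0308 -0.0276] rpy [-3.139   0.0047 -0.029 ] w 0.0395 F [ 0.35 -0.46 -0.6 ]
units [-1.92  0.    0.01] twist 0.0 tilt [-0.0026  0.0047]
```

View pics/side8.png

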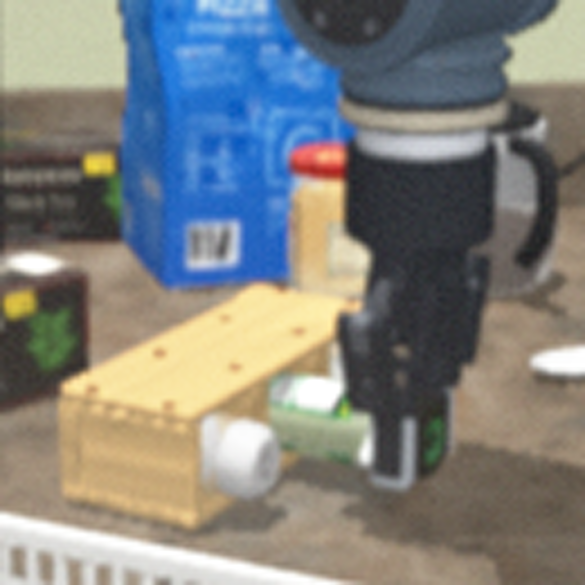

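The jar is following. Its green label now shows at (320,420) and it is still level. I'll keep pulling.

carry_out:
  moves:
    - [[0.3,-0.4,0,0,0],[0.3,-0.9,0,0,0],[0.3,-1.4,0,0,0],[0.3,-1.8,0,0,0],[0.3,-2.0,0,0,0]]

```text
time: 5.48
ee_pos: [0.3995, -0.0291, -0.0274]
orientation: [-3.139, 0.007, -0.029]
force: [0.4, -0.1, -1.0]
width: 0.0397
```

```bash
python3 -c "
from h import *
togo([.404,-.0295,-.0276],-.029)
for n in('side','top'):
  s=eyes.capture(n)[:,:,::-1]; s=s[110:240,240:370] if n=='side' else s[150:300,240:400]
  cv2.imwrite(f'pics/{n}9.png',cv2.resize(s,None,fx=4,fy=4,interpolation=cv2.INTER_CUBIC))
"
```

```text
t 5.48 pos [ 0.3995 -0.0291 -0.0274] rpy [-3.1387  0.0069 -0.029 ] w 0.0397 F [ 0.37 -0.11 -1.01]
units [0.18 0.01 0.  ] twist -0.0 tilt [-0.0029  0.0069]
```

View pics/side9.png

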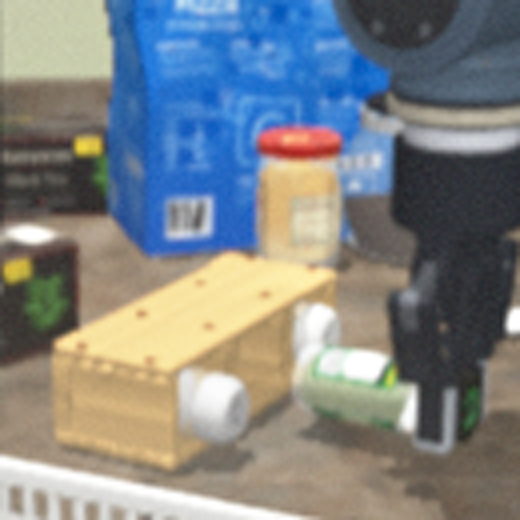

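View pics/top9.png

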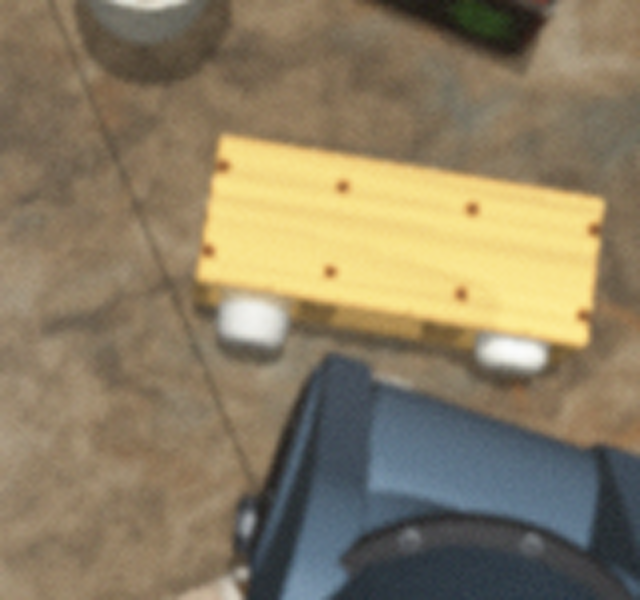

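The jar is completely out: it has travelled 94 mm, and its base at about (305,375) is clear of the rack. I'll lift it straight up.

carry_out:
  moves:
    - [[0.3,0,0,-0.4,0],[0.3,0,0,-1.2,0],[0.3,0,0,-2.2,0],[0.3,0,0,-3.3,0],[0.3,0,0,-4.4,0]]

```text
time: 6.0
ee_pos: [0.4014, -0.0296, 0.0839]
orientation: [-3.139, 0.006, -0.029]
force: [0.9, 0.2, -1.1]
width: 0.0398
```

```bash
python3 -c "
from h import *
togo([.408,.2766,.095],.0477)
"
```

```text
t 6.0 pos [ 0.4014 -0.0296  0.0839] rpy [-3.1388  0.0062 -0.0291] w 0.0398 F [ 0.87  0.19 -1.11]
units [ -0.1  -12.25  -0.41] twist -0.88 tilt [-0.0031  0.0061]
```

carry_out:
  moves:
    - [[0.3,0,-0.5,-0.1,-0.2],[0.3,0,-1.3,-0.3,-0.4],[0.3,0,-2.3,-0.4,-0.6],[0.3,0,-3.4,-0.4,-0.8],[0.3,0,-4.5,-0.4,-0.88]]

```text
time: 6.42
ee_pos: [0.4055, 0.084, 0.0948]
orientation: [-3.138, 0.004, 0.048]
force: [0.3, 0.8, -1.3]
width: 0.0395
```

```bash
python3 -c "
from h import *
togo([.408,.2766,.095],.0477)
"
```

```text
t 6.42 pos [0.4055 0.084  0.0948] rpy [-3.1382  0.0045  0.0479] w 0.0395 F [ 0.33  0.79 -1.34]
units [ 0.47 -7.69  0.02] twist 0.0 tilt [-0.0034  0.0045]
```

carry_out:
  moves:
    - [[0.3,0.1,-1.2,0,0],[0.3,0.2,-2.4,0,0],[0.3,0.3,-3.6,0,0],[0.3,0.4,-4.6,0,0],[0.3,0.4,-5.4,0,0]]

```text
time: 6.83
ee_pos: [0.4098, 0.2216, 0.0955]
orientation: [-3.138, 0.003, 0.049]
force: [-0.0, 0.4, -0.8]
width: 0.0399
```

```bash
python3 -c "
from h import *
togo([.408,.2766,.095],.0477)
"
```

```text
t 6.83 pos [0.4098 0.2216 0.0955] rpy [-3.1377  0.0032  0.0488] w 0.0399 F [-0.05  0.45 -0.75]
units [ 0.04 -2.2   0.03] twist 0.01 tilt [-0.0039  0.0032]
```

carry_out:
  moves:
    - [[0.3,0,-0.7,0,0],[0.3,0,-1.3,0,0],[0.3,0,-1.8,0,0],[0.3,0,-2.1,0,0],[0.3,0,-2.2,0,0]]

```text
time: 7.25
ee_pos: [0.4073, 0.2775, 0.0958]
orientation: [-3.138, 0.003, 0.05]
force: [0.4, 0.0, -1.5]
width: 0.0395
```

```bash
python3 -c "
from h import *
togo([.408,.2766,-.037],.0477)
for n in('side','top'):
  s=eyes.capture(n)[:,:,::-1]; s=s[120:330,150:400] if n=='side' else s[150:330,120:300]
  cv2.imwrite(f'pics/{n}10.png',cv2.resize(s,None,fx=2.8,fy=2.8,interpolation=cv2.INTER_CUBIC))
"
```

```text
t 7.25 pos [0.4073 0.2775 0.0958] rpy [-3.1375e+00  2.9000e-03  4.9600e-02] w 0.0395 F [ 0.36  0.04 -1.48]
units [0.04 0.06 5.31] twist 0.02 tilt [-0.0041  0.0029]
```

View pics/side10.png

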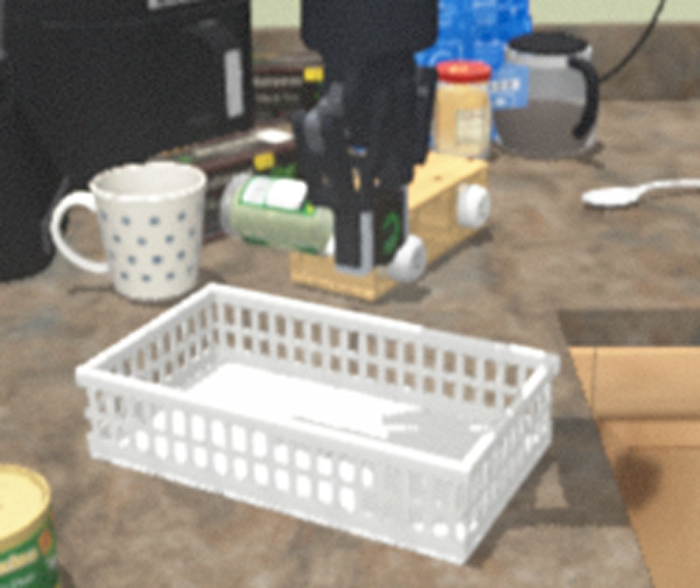

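View pics/top10.png

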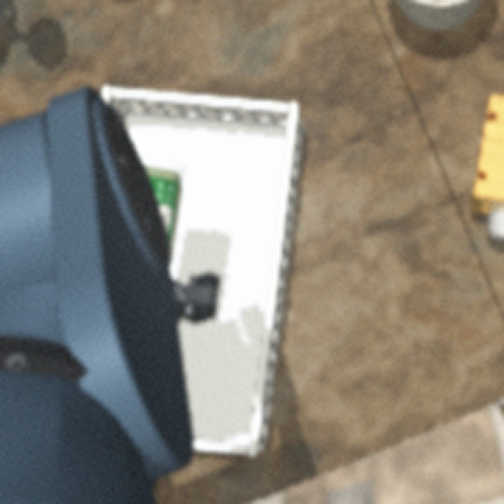

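```bash
python3 -c "
from h import *
print(onz('top',[(120+182/2.8,150+185/2.8),(120+150/2.8,150+169/2.8),(120+178/2.8,150+168/2.8)],.155))
for px in((238,210),(325,218)):
  e,d=ray('side',[(150+px[0]/2.8,120+px[1]/2.8)]);d=d[0]; print(px,e+d*((.278-e[1])/d[1]))
togo([.408,.2766,-.037],.0477)
"
```

```text
[[0.48646794 0.26129481 0.155     ]
 [0.49417827 0.28413289 0.155     ]
 [0.49739007 0.26597954 0.155     ]]
(238, 210) [0.4983489  0.278      0.15211806]
(325, 218) [0.43590679 0.278      0.15775751]
t 7.35 pos [0.4072 0.2766 0.0957] rpy [-3.1378  0.0032  0.0491] w 0.0395 F [-0.32  0.31 -0.71]
units [0.05 0.02 5.31] twist 0.02 tilt [-0.0038  0.0032]
```

The jar's base end is at x ≈ 0.498, so its centre is about (0.445, 0.28), over the middle of the basket, and it is level at z ≈ 0.155. I'll lower it.

carry_out:
  moves:
    - [[0.3,0.04,0.02,0.4,0],[0.3,0.04,0.02,1.2,0],[0.3,0.04,0.02,2.0,0],[0.3,0.04,0.02,2.8,0],[0.3,0.04,0.02,3.4,0]]

```text
time: 7.77
ee_pos: [0.4074, 0.2753, 0.0087]
orientation: [-3.139, 0.005, 0.048]
force: [-0.1, -0.5, -1.1]
width: 0.0399
```

carry_out:
  moves:
    - [[0.3,0,0,0.4,0],[0.3,0,0,0.8,0],[0.3,0,0,1.1,0],[0.3,0,0,1.3,0],[0.3,0,0,1.4,0]]

```text
time: 8.18
ee_pos: [0.4072, 0.2751, -0.0269]
orientation: [-3.139, 0.005, 0.048]
force: [0.3, -0.6, -0.8]
width: 0.0394
```

```bash
python3 -c "
from h import *
togo([.408,.2766,-.037],.0477)
for n in('side','top'):
  s=eyes.capture(n)[:,:,::-1]; s=s[120:330,150:400] if n=='side' else s[150:330,120:300]
  cv2.imwrite(f'pics/{n}11.png',cv2.resize(s,None,fx=2.8,fy=2.8,interpolation=cv2.INTER_CUBIC))
"
```

```text
t 8.18 pos [ 0.4072  0.2751 -0.0269] rpy [-3.1387  0.0049  0.0479] w 0.0394 F [ 0.29 -0.57 -0.84]
units [ 0.04 -0.06  0.41] twist 0.0 tilt [-0.0029  0.0049]
```

View pics/side11.png

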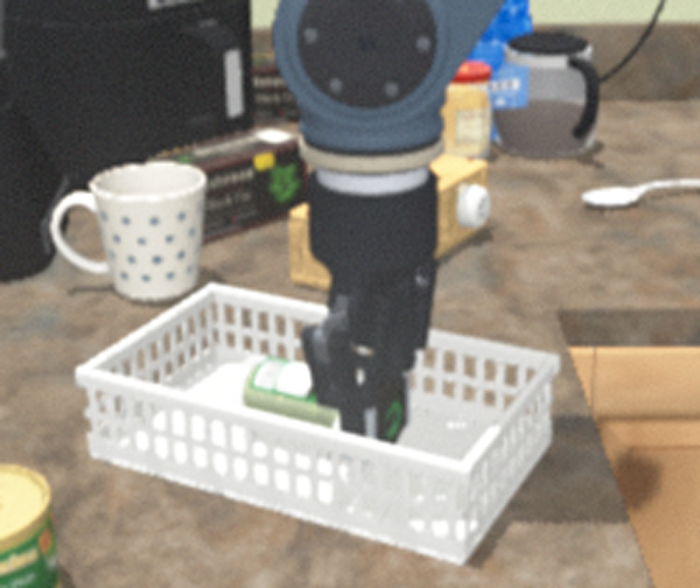

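The jar is inside the basket, still held and level, about 10 mm above the floor. From here I go down in small steps and watch the force.

carry_out:
  moves:
    - [[0.3,0,0,0.08,0],[0.3,0,0,0.16,0],[0.3,0,0,0.24,0],[0.3,0,0,0.24,0]]

```text
time: 8.62
ee_pos: [0.4072, 0.2753, -0.0325]
orientation: [-3.139, 0.005, 0.048]
force: [0.1, -0.4, -1.3]
width: 0.0397
```

carry_out:
  moves:
    - [[0.3,0,0,0.04,0],[0.3,0,0,0.08,0],[0.3,0,0,0.08,0]]

```text
time: 8.87
ee_pos: [0.4072, 0.2753, -0.0347]
orientation: [-3.139, 0.005, 0.048]
force: [0.2, -0.3, -2.7]
width: 0.0393
```

carry_out:
  moves:
    - [[0.3,0,0,0.04,0],[0.3,0,0,0.04,0]]

```text
time: 9.03
ee_pos: [0.4071, 0.2752, -0.0358]
orientation: [-3.139, 0.005, 0.048]
force: [0.5, 0.6, -0.3]
width: 0.0395
```

carry_out:
  moves:
    - [[0.3,0,0,0.04,0],[0.3,0,0,0.04,0]]

```text
time: 9.2
ee_pos: [0.4072, 0.2753, -0.0362]
orientation: [-3.139, 0.005, 0.048]
force: [-2.6, -1.6, 9.5]
width: 0.0395
```

A 9.5 N upward force appears at the predicted floor height, so the jar is on the floor. I'll look, then release gradually.

```bash
python3 -c "
from h import *
togo([.408,.2766,-.037],.0477)
s=eyes.capture('side')[:,:,::-1][190:290,210:330]
cv2.imwrite('pics/side12.png',cv2.resize(s,None,fx=5.5,fy=5.5,interpolation=cv2.INTER_CUBIC))
"
```

```text
t 9.2 pos [ 0.4072  0.2753 -0.0362] rpy [-3.1387  0.0048  0.0483] w 0.0395 F [-2.6  -1.62  9.5 ]
units [ 0.04 -0.05  0.03] twist 0.01 tilt [-0.0029  0.0048]
```

View pics/side12.png

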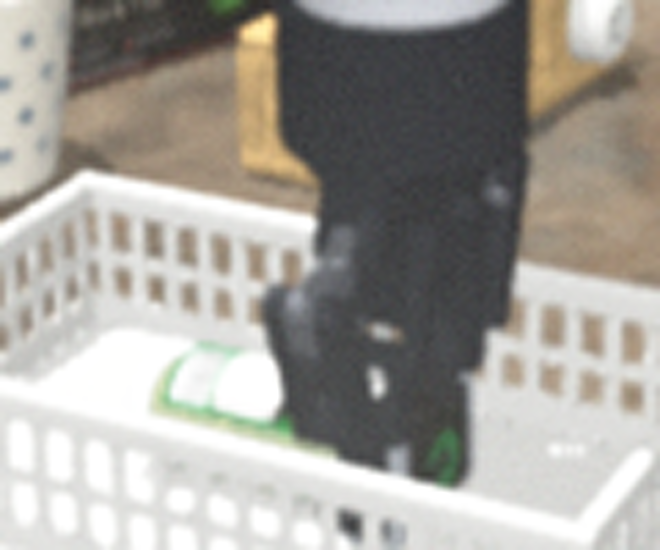

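carry_out:
  moves:
    - [[0.48,0,0,0,0],[0.5,0,0,0,0],[0.55,0,0,0,0],[0.6,0,0,0,0],[0.65,0,0,0,0]]

```text
time: 9.67
ee_pos: [0.4072, 0.2753, -0.0363]
orientation: [-3.139, 0.005, 0.048]
force: [-0.1, -0.7, 0.3]
width: 0.0555
```

The jaws are open to 55 mm and the force has gone to zero. I'll back straight up.

carry_out:
  moves:
    - [[0.65,0,0,0,0],[0.65,0,0,-0.3,0],[0.65,0,0,-0.8,0],[0.65,0,0,-1.4,0],[0.65,0,0,-2.0,0]]

```text
time: 10.08
ee_pos: [0.4073, 0.2751, 0.0146]
orientation: [-3.139, 0.005, 0.048]
force: [0.7, 0.1, 0.2]
width: 0.0553
```

carry_out:
  moves:
    - [[0.65,0,0,-0.8,0],[0.65,0,0,-1.8,0],[0.65,0,0,-2.8,0],[0.65,0,0,-3.8,0],[0.65,0,0,-4.6,0]]

```text
time: 10.5
ee_pos: [0.408, 0.2749, 0.132]
orientation: [-3.138, 0.004, 0.048]
force: [0.7, -0.7, -0.3]
width: 0.0551
```

carry_out:
  moves:
    - [[0.65,0,1,0,0],[0.65,0,2.2,0,0],[0.65,0,3.4,0,0],[0.65,0,4.6,0,0],[0.65,0,5.6,0,0]]

```text
time: 10.92
ee_pos: [0.4145, 0.1335, 0.1321]
orientation: [-3.138, 0.003, 0.048]
force: [0.8, 0.5, -0.3]
width: 0.0557
```

carry_out:
  moves:
    - [[0.65,0,1,0,0],[0.65,0,2,0,0],[0.65,0,2.8,0,0],[0.65,0,2.8,0,0],[0.65,0,2.8,0,0]]

```text
time: 11.33
ee_pos: [0.4179, 0.063, 0.1323]
orientation: [-3.138, 0.003, 0.046]
force: [-0.2, 0.8, 0.1]
width: 0.0557
```

```bash
python3 -c "
from h import *
togo([.408,.2766,-.037],.0477)
for n in('side','top'):
  s=eyes.capture(n)[:,:,::-1]; s=s[150:330,150:400] if n=='side' else s[150:330,120:300]
  cv2.imwrite(f'pics/{n}13.png',cv2.resize(s,None,fx=3.1,fy=3.1,interpolation=cv2.INTER_CUBIC))
print(env.get_obs()['dq'].round(3))
"
```

```text
t 11.33 pos [0.4179 0.063  0.1323] rpy [-3.1381e+00  2.8000e-03  4.6300e-02] w 0.0557 F [-0.25  0.81  0.15]
units [ 0.02 -8.53  6.8 ] twist -0.02 tilt [-0.0035  0.0028]
[ 0.014  0.004 -0.    -0.002 -0.002 -0.002]
```

View pics/side13.png

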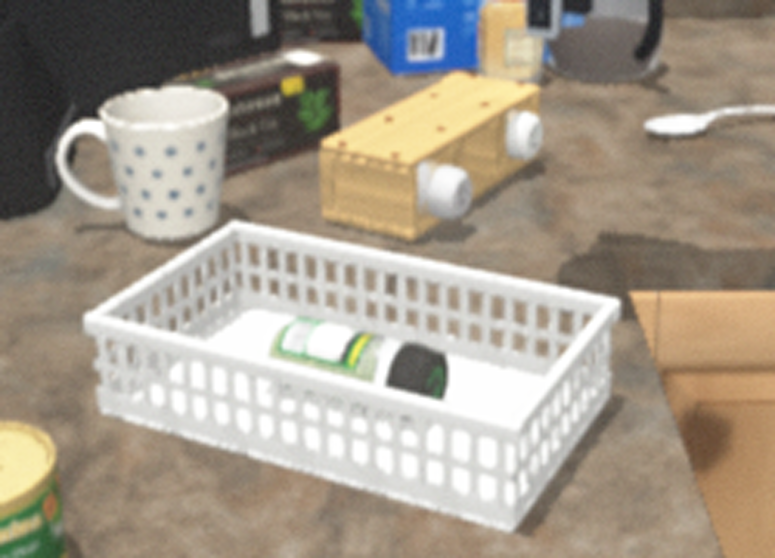

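View pics/top13.png

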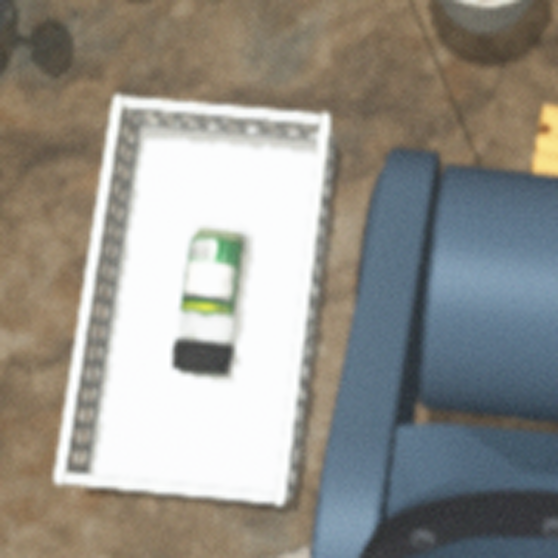

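The jar lies flat in the middle of the basket, at about (208,300) in the top crop. The basket looks level and the other jars haven't moved. One last check that the jar isn't rolling.

carry_out:
  moves:
    - [[0.65,0,0,0,0],[0.65,0,0,0,0],[0.65,0,0,0,0],[0.65,0,0,0,0],[0.65,0,0,0,0]]

```text
time: 11.85
ee_pos: [0.4178, 0.0642, 0.1321]
orientation: [-3.138, 0.003, 0.049]
force: [0.6, -0.2, -0.3]
width: 0.0559
```

```bash
python3 -c "
from h import *
a=cv2.imread('pics/top13.png')
s=eyes.capture('top')[:,:,::-1][150:330,120:300]; b=cv2.resize(s,None,fx=3.1,fy=3.1,interpolation=cv2.INTER_CUBIC)
R_=[]
for i in (a,b):
  m=cv2.inRange(i[200:400,140:280],(0,0,0),(255,255,150)); c=max(cv2.findContours(m,0,2)[0],key=cv2.contourArea); r=cv2.minAreaRect(c); print(r)
  m2=cv2.inRange(i[330:385,140:280],(0,0,0),(90,90,90)); M=cv2.moments(m2,True); print('cap',M['m10']/M['m00']+140,M['m01']/M['m00']+330)
K=onz('top',[(120+208/3.1,150+300/3.1)],.03); print('jar mid',K)
print(env.get_obs()['force'], env.finish_job())
"
```

```text
((62.58084487915039, 157.4047393798828), (59.41363525390625, 32.96394348144531), 6.632514953613281)
cap 202.04030418250952 356.7300380228137
((62.569313049316406, 157.31777954101562), (59.41379165649414, 32.934112548828125), 6.788974285125732)
cap 202.07213363705392 356.668185269552
jar mid [[0.44440956 0.27595282 0.03      ]]
the job is handed in; nothing more can be done
[ 0.67956866  0.02169694 -0.05249143] None
```

I drew the long jar straight out of the middle bay (94 mm of pull) and carried it over the basket. I lowered it until a 9.5 N contact force showed it was on the floor, then released it and backed the arm clear. The job is handed in at about 12 s of the 42 s allowed.

**Last checks:**
- **Jar:** it lies level on the basket floor with its middle at about (0.444, 0.276), within 3 mm of the basket's centre. It moved less than 0.1 pixel over half a second, so it is at rest.
- **Basket, rack and neighbours:** the basket looks level in the pictures, and the rack and the other two jars look undisturbed.
- **Robot:** it touches nothing, and the measured force is near zero.

**One disagreement:** the images showed the finger tips about 40 mm higher than the reported TCP height, while the sideways position agreed. I set the grasp and release heights from the images and the contact force, which is why the TCP read about -29 mm at the grasp and -36 mm at the release.

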